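# Space the dividers of a cylinder rack with a hook-over spacer

## Task

Pick up the grey hook-over spacer and, working outwards from the rack's fixed end cheek, straddle each of the three sliding dividers in turn and slide it gently towards the cheek until the spacer's block is snug against the cheek (then against the divider already set, without shifting that one), keeping it lightly pressed there for about half a second before lifting out, so that all three gaps are equal. Then stand the spacer upright on the steel counter plate, off the rack, let go of it, and leave the other objects undisturbed.

Things in the scene. Friction and masses are not known exactly. Their poses are not given: they have to be found in the camera images.
- spacer_center (a point): Centre of the loose grey plastic hook-over spacer, 39 mm above its underside (78 mm high, about 180 g, standing). z up, y along its length. Along y: block -26 to +6 mm, open slot +6 to +18, thin leg +18 to +26; block and leg are 32 mm deep under the bridge, 36 mm wide in x. At the start its -y (block) side is turned roughly as the rack's -y (cheek) end; use it that way round.
- rack: Fixed aluminium rack base, 110 (x) x 235 (y) x 15 mm; origin at the centre of its underside on the plate. The row of dividers runs along its y; the fixed end cheek is at its -y end. (Far to the left on the counter, over 0.25 m from the rack, stands a fixed blue vise with a white oxygen cylinder, 172 mm high; keep clear of it.)
- cheek: The fixed end cheek, a 90 mm wide, 14 mm thick aluminium wall across the rack's -y end, top 67 mm above the plate (with a 2 mm bead, 69 mm). Its origin coincides with the rack's.
- cheek_face (a point): Point on the cheek's inner face (the one towards the dividers), mid width, 65 mm above the plate; axes as the rack's.
- div1_top (a point): Divider 1 (nearest the cheek): steel plate 8 mm thick (y), 70 mm wide (x), its top 65 mm above the plate; the point is the middle of its top edge, axes as the rack's. When set (leg against its outer face, block butting), it is 40 mm from the cheek face point: a 36 mm gap (32 mm block + 4 mm slot play).
- div2_top (a point): Divider 2 (middle): steel plate 8 mm thick (y), 70 mm wide (x), its top 65 mm above the plate; the point is the middle of its top edge, axes as the rack's. When set (leg against its outer face, block butting), it is 44 mm from divider 1's point: a 36 mm gap (32 mm block + 4 mm slot play).
- div3_top (a point): Divider 3 (farthest from the cheek): steel plate 8 mm thick (y), 70 mm wide (x), its top 65 mm above the plate; the point is the middle of its top edge, axes as the rack's. When set (leg against its outer face, block butting), it is 44 mm from divider 2's point: a 36 mm gap (32 mm block + 4 mm slot play).
- div1: The same divider 1, its origin on the plate's mid-plane, 65 mm below point div1_top. It slides only along the rack's y, stiffly: about 6 N keeps it moving, and it stays where it is left. So 8 to 10 N steadily held along the row presses the spacer snug without shifting the divider before.
- div2: The same divider 2, its origin on the plate's mid-plane, 65 mm below point div2_top. It slides only along the rack's y, stiffly: about 6 N keeps it moving, and it stays where it is left. So 8 to 10 N steadily held along the row presses the spacer snug without shifting the divider before.
- div3: The same divider 3, its origin on the plate's mid-plane, 65 mm below point div3_top. It slides only along the rack's y, stiffly: about 6 N keeps it moving, and it stays where it is left. So 8 to 10 N steadily held along the row presses the spacer snug without shifting the divider before.
- spacer: The same spacer, origin at the centre of its underside, 39 mm below point spacer_center. Its solid bridge (52 x 36 mm) lies 32 to 42 mm above the underside; on it stands the square grip, 24 x 24 mm, centred in x and y, 42 to 78 mm above the underside.
- key: Bystander: steel T-handle cylinder key, 150 mm long, lying flat.
- pressure_gauge: Bystander: round chrome pressure gauge, 64 mm across, 30 mm high, lying face up.
- regulator: Bystander: brass oxygen regulator, 65 mm high, standing.
- spanner: Bystander: red plastic spanner, 160 mm long, lying flat.
Things that resemble listed ones, but are neither listed nor needed, are in the scene too. Leave any purple look-alike of the spacer alone.

How it is judged:
By the outcome, as a careful person would: the job done as asked, in the order asked, and still so for the second after the job is handed in, with the robot touching nothing.
It also fails if it takes over 72 s, if anything falls off the work surface, if the arm or the gripper's body presses on something with over 40 N, if the wrist force passes 120 N, or if a joint passes its speed limit or range.

## Robot

A 6-joint arm with a two-finger parallel gripper is mounted at the origin on the work surface. World frame = base frame: x ahead of the robot, y to its left, z up, the work surface at z = 0. Lengths are in m, angles in rad, forces in N, time in s.
With the tool pointing down it reaches from about 0.15 to 0.775 m from the base axis. Payload 6.1 kg.
Tool frame: the origin (TCP) lies between the finger pads; the fingertips stand robot.tcp_to_tips ahead of it and the grasp point (between the pads) lies 3 mm ahead of it (robot.tcp_to_tips is the distance from the TCP to the fingertips, in m); z points along the fingers, y is the line along which they close (so a half turn about z gives the same grasp; the last joint's range is limited). The gripper opens to 85 mm and grips with 20 to 120 N. Pads are 22 mm wide; open, the fingers measure 114 mm over their backs; the gripper's body (76 mm by 85 mm) begins 54 mm behind the grasp point. The pads swing forward as they close: fully open they stand 13 mm farther back than shut.
Start: joints at [1.15, 0.126, -0.04, 1.405, 0, 1.571], TCP at [0.214, 0.479, 0.253] pointing down, gripper open.
Joint ranges: [-2.72, 2.72], [-0.95, 1.95], [-1.27, 1.35], [-1.78, 2.02], [-1.46, 1.47], [-3.14, 3.14]. Speed limits (rad/s): [2.39, 2.39, 3.01, 3.14, 3.14, 3.14].

## Interface

Orientations are given as a unit quaternion [w, x, y, z].
In Python, from bench import robot, hand, kin, state, viewer, look_for, silhouettes gives the robot as it stands. Calls block until the motion is done:
- robot.move_to(position, orientation): joint-space move of the TCP to a pose.
- robot.move_l(position, ori=None, rate=0.15, force_limit=None): straight line of the TCP; ori=None keeps the orientation; rate is the mean speed in m/s. With force_limit (N) it stops when the force on the tool has changed by that much, and returns True; else False.
- robot.move_j(angles): joint-space move.
- hand.gripper_to(opening): finger opening in m; the grip force is fixed at half the most; returns when the fingers have stopped.
- robot.dwell(seconds).
- kin.inverse_kinematics(position, orientation): joint angles nearest the present ones, or None.
- state(): the state.
- viewer.read_camera(name): name is "scene" or "top" or "wrist"; returns a dict with "frame" (400x640x3 uint8, blue, green, red), "fx", "fy", "cx", "cy" (pixels), "world_to_cam" (4x4, takes a point from world to camera coordinates); the wrist camera has in their place "mount" (4x4, takes a point from camera to tool coordinates, whose origin is the TCP and whose axes are the flange's). Camera axes: x right, y down, z forward; pixel columns grow to the right and rows downward; lengths in m; the calibration is good to about 2 mm. A picture is of the moment at which its call begins: read the wrist's pose just before it. There is no depth.
A pose or a line that the arm cannot do raises robot.PlanningError and nothing moves.
- robot.close_job(): hands the job in; it is judged then, once.
Trained networks look in the newest picture that a camera, given by its name, has taken for a name from the list of things; names that differ only in an ending like _2 or _b are one class to them, and where a whole thing is asked for, a point or a joint stands for the part that bears it (a point fixed in the world has none). Each returns a list of dicts, best first, with "confidence" (0 to 1); they miss things now and then, are a little off and sometimes report something else, mostly with a low value. They report only what shows in the picture. A call takes as long as a camera call. They do not tell look-alikes from the thing itself.
- look_for(thing, camera): "bbox" ([left, top, right, bottom] in pixels, round what is visible of it).
- silhouettes(thing, camera): "region" (400x640 bool, what is visible of it) and "bbox" ([left, top, right, bottom] in pixels, round what is visible of it).
The state is a dict: "time": time; "joints": joint angles; "joint_vel": joint speeds; "joint_efforts": joint torques, N m; "position": TCP position; "tool_rot": TCP orientation; "ft_force": force on the tool from outside, world axes, zero at the start; "moment": the same for the moment, N m; "gripper_width": finger opening in m; "grasp_force": force on a finger pad.
Only numpy, scipy, OpenCV 4.12 (cv2) and the standard library are available. Lean on these libraries where they do the work, as an engineer would, in place of code of your own. Each camera call takes 0.05 s, during which the arm holds its last target. There are 200 camera calls.

## Working session

There is one attempt and no reset: what is moved stays moved. The work goes in short steps, each a Python script; the robot and the scene stay as the last script left them, time stands still between calls to the robot, and variables do not carry over. Pictures are saved under pics/ and viewed, at most 10 in all, crops included, and the job is handed in when it is done.

```bash
mkdir -p pics; ls
python3 - <<'E'
from bench import robot, hand, kin, state, viewer, look_for, silhouettes
import cv2
s=state(); print(s['time'],s['position'],s['tool_rot'],robot.tcp_to_tips,s['ft_force'])
for c in ['scene','top']:
    d=viewer.read_camera(c); cv2.imwrite(f'pics/{c}0.png',d['frame']); print(c,d['fx'],d['fy'],d['cx'],d['cy'],d['world_to_cam'].tolist() if hasattr(d['world_to_cam'],'tolist') else d['world_to_cam'])
    for t in ['spacer','rack','cheek','div1','div2','div3']:
        print(t,[(r['bbox'],round(r['confidence'],2)) for r in look_for(t,c)[:4]])
d=viewer.read_camera('wrist');print(d['mount'],d['fx'])
E
```

```text
pics
0.0 [0.21429999 0.47884908 0.25252221] [-1.54407331e-04  2.08847089e-01  9.77947974e-01 -7.93556782e-04] 0.022 [-0.53338485  1.14485796 -0.47232188]
scene 365.96507500839834 365.96507500839834 316.01892231414615 196.49378606535925 [[0.34111345596714443, 0.9400203566421198, -0.0018273632842376653, -0.15550456638440655], [0.6307236580439309, -0.23031679732836738, -0.7410410515295939, -0.3132513789779941], [-0.6970145460044814, 0.2516265128455771, -0.6714572366810421, 1.4009054764345916], [0.0, 0.0, 0.0, 1.0]]
spacer [([205.8, 212.2, 227.4, 243.0], 0.85), ([215.2, 182.7, 235.5, 214.9], 0.7), ([224.4, 162.4, 244.5, 194.2], 0.63), ([184.8, 172.1, 203.4, 203.7], 0.58)]
rack [([308.5, 179.8, 398.5, 224.9], 0.59), ([284.4, 266.7, 317.5, 292.4], 0.27)]
cheek [([315.2, 180.0, 314.8, 214.2], 0.67)]
div1 [([369.4, 181.2, 387.2, 214.1], 0.81), ([329.8, 182.0, 346.0, 217.8], 0.64), ([351.6, 179.6, 364.4, 215.7], 0.54)]
div2 [([369.4, 181.2, 387.2, 214.1], 0.81), ([329.8, 182.0, 346.0, 217.8], 0.64), ([351.6, 179.6, 364.4, 215.7], 0.54)]
div3 [([369.4, 181.2, 387.2, 214.1], 0.81), ([329.8, 182
[... 737 characters left out ...]
00.2, 221.2], 0.54), ([260.4, 180.5, 278.9, 216.3], 0.53), ([240.7, 176.1, 258.8, 210.7], 0.53)]
div2 [([406.2, 148.1, 431.4, 175.8], 0.71), ([280.6, 187.2, 300.2, 221.2], 0.54), ([260.4, 180.5, 278.9, 216.3], 0.53), ([240.7, 176.1, 258.8, 210.7], 0.53)]
div3 [([406.2, 148.1, 431.4, 175.8], 0.71), ([280.6, 187.2, 300.2, 221.2], 0.54), ([260.4, 180.5, 278.9, 216.3], 0.53), ([240.7, 176.1, 258.8, 210.7], 0.53)]
[[-6.67460952e-04 -9.45924082e-01 -3.24387401e-01  8.30727689e-02]
 [ 9.99999653e-01 -7.92966316e-04  2.54711539e-04  3.42826939e-04]
 [-4.98166061e-04 -3.24387119e-01  9.45924283e-01 -1.21394228e-01]
 [ 0.00000000e+00  0.00000000e+00  0.00000000e+00  1.00000000e+00]] 340.75017406076955
```

Run:
```python
import cv2
a=cv2.imread('pics/top0.png')[130:310,200:460]; b=cv2.imread('pics/scene0.png')[140:310,170:420]
cv2.imwrite('pics/t1.png',cv2.resize(a,(780,540),interpolation=cv2.INTER_CUBIC));cv2.imwrite('pics/s1.png',cv2.resize(b,None,fx=3,fy=3,interpolation=cv2.INTER_CUBIC))
```

```text
(no output)
```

View pics/t1.png

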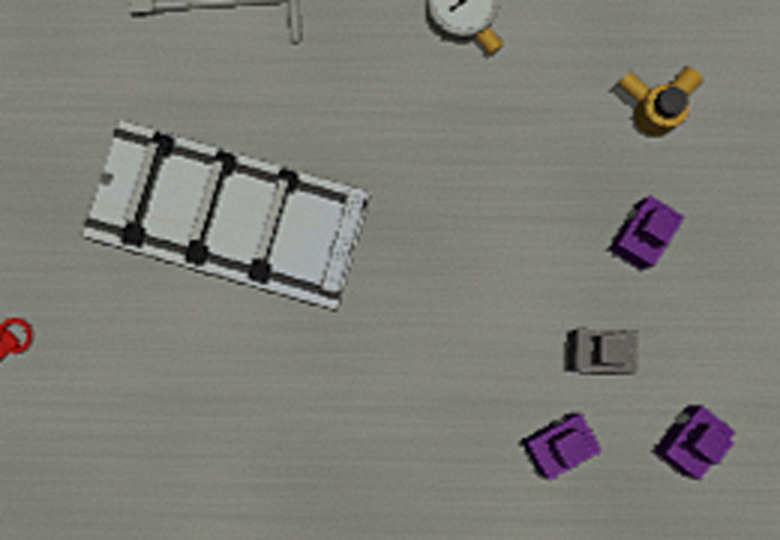

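View pics/s1.png

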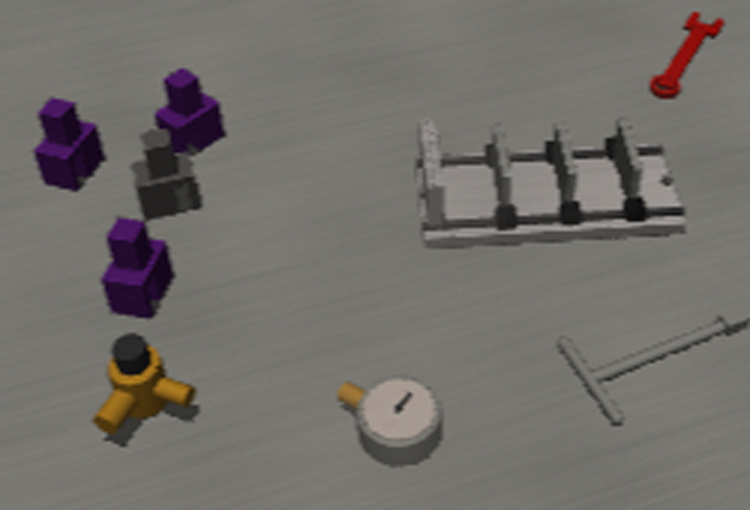

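Spacer candidates in the top view are the purple ones at about (416,208), (387,278) and (432,277), and one grey at about (400,247). The grey one fits the description, with its block to the right (-y), and the enlarged crop confirms it. The rack lies around (275,200), with the cheek at its right end near (315,211) and a yaw of about -15°. Next I'll view both from close by with the wrist camera.

```bash
cat > h.py <<'E'
from bench import robot, hand, kin, state, viewer, look_for, silhouettes
import numpy as np, cv2
from scipy.spatial.transform import Rotation as R
from scipy.optimize import minimize
def quat(psi): return [0,-np.sin(psi/2),np.cos(psi/2),0]
def box(x0,x1,y0,y1,z0,z1): return np.array([[x,y,z] for x in(x0,x1) for y in(y0,y1) for z in(z0,z1)],float)/1000
SP=[box(-18,18,-26,6,0,42),box(-18,18,18,26,0,42),box(-18,18,-26,26,32,42),box(-12,12,-12,12,42,78)]
DIV=[box(-35,35,-4,4,15,65)]
def snap(name):
    s=state(); d=viewer.read_camera(name)
    if name=='wrist':
        w,x,y,z=s['tool_rot']; T=np.eye(4); T[:3,:3]=R.from_quat([x,y,z,w]).as_matrix(); T[:3,3]=s['position']
        d['W']=np.linalg.inv(T@np.array(d['mount']))
    else: d['W']=np.array(d['world_to_cam'])
    return d
def proj(d,P):
    c=np.atleast_2d(P)@d['W'][:3,:3].T+d['W'][:3,3]
    return np.c_[c[:,0]/c[:,2]*d['fx']+d['cx'],c[:,1]/c[:,2]*d['fy']+d['cy']]
def unproj(d,uv,z):
    r=d['W'][:3,:3].T@np.array([(uv[0]-d['cx'])/d['fx'],(uv[1]-d['cy'])/d['fy'],1]); o=-d['W'][:3,:3].T@d['W'][:3,3]
    return o+r*(z-o[2])/r[2]
def place(P,x,y,psi,z=0): return P@R.from_euler('z',psi).as_matrix().T+[x,y,z]
def render(d,parts,p,z=0):
    m=np.zeros((400,640),np.uint8)
    for b in parts:
        h=cv2.convexHull((proj(d,place(b,*p,z))*16).astype(np.int32))
        cv2.fillConvexPoly(m,h,1,shift=4)
    return m.astype(bool)
def fit(views,parts,p0):  # views: [(d,mask)]
    def c(q):
        p=q*[.01,.01,.1]+p0; e=0
        for d,m in views:
            r=render(d,parts,p); e+=1-(r&m).sum()/max(1,(r|m).sum())
        return e/len(views)
    b=None
    for s in [.5,-.3]:
        o=minimize(c,np.zeros(3) if b is None else b.x,method='Nelder-Mead',options=dict(initial_simplex=np.vstack([np.zeros(3)]+[np.eye(3)[i]*s*2 for i in range(3)])+(0 if b is None else b.x),xatol=1e-3,fatol=1e-5,maxiter=300)); b=o
    return b.x*[.01,.01,.1]+p0, b.fun
E
python3 - <<'E'
from h import *
d=snap('top'); s=unproj(d,(400,247),.05); r=unproj(d,(275,200),.03); print(s,r)
def pick(d,c,thing,uv):
    L=[(np.hypot((q['bbox'][0]+q['bbox'][2])/2-uv[0],(q['bbox'][1]+q['bbox'][3])/2-uv[1]),q) for q in silhouettes(thing,c)]
    L.sort(key=lambda t:t[0]); print(thing,c,L[0][0] if L else None); return L[0][1]['region'].astype(bool)
robot.move_to([r[0]-.0,r[1],.25],quat(-.26))
d=snap('wrist'); cv2.imwrite('pics/w1.png',d['frame'])
for q in silhouettes('div1','wrist'):
    m=q['region'].astype(bool); print(q['confidence'],q['bbox'])
    b=q['bbox']; g=unproj(d,((b[0]+b[2])/2,(b[1]+b[3])/2),.045)
    print('div',fit([(d,m)],DIV,np.array([g[0],g[1],-.26])))
for t in ['rack','cheek']: print(t,[(q['bbox'],q['confidence']) for q in look_for(t,'wrist')])
robot.move_to([s[0],s[1],.22],quat(0))
d=snap('wrist'); cv2.imwrite('pics/w2.png',d['frame'])
m=pick(d,'wrist','spacer',proj(d,[[s[0],s[1],.04]])[0])
f=fit([(d,m)],SP,np.array([s[0],s[1],0.])); print('spacer',f)
o=d['frame'].copy(); o[render(d,SP,f[0])^m]=(0,0,255)
a=cv2.imread('pics/w1.png'); cv2.imwrite('pics/w12.png',cv2.resize(np.vstack([a,o]),(480,600)))
print(state()['time'],state()['joints'])
E
```

```text
[ 0.44346123 -0.25473579  0.05      ] [0.56224172 0.06758618 0.03      ]
0.73 [268.2, 120.0, 285.0, 214.6]
div (array([ 0.55235284,  0.02716101, -0.25198537]), np.float64(0.3303741280913126))
0.67 [378.6, 116.6, 403.7, 211.9]
div (array([ 0.5778891 ,  0.13922495, -0.2676812 ]), np.float64(0.30092592592592593))
0.56 [320.2, 118.7, 340.5, 214.5]
div (array([ 0.56408308,  0.08310914, -0.25813034]), np.float64(0.3412816691505216))
rack [([190.7, 107.6, 432.6, 224.6], 0.8)]
cheek [([195.2, 120.5, 227.6, 222.1], 0.74)]
spacer wrist 6.049431333947548
spacer (array([ 0.44686347, -0.26174916, -0.02183768]), np.float64(0.04225352112676062))
4.35 [-5.19558696e-01  1.02130929e-01 -1.38778598e-01  1.32955699e+00
  1.90348720e-04 -5.21049283e-01]
```

View pics/w12.png

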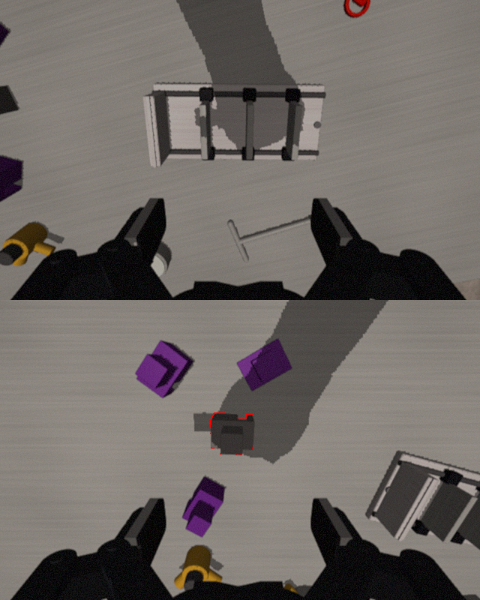

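View pics/w1.png

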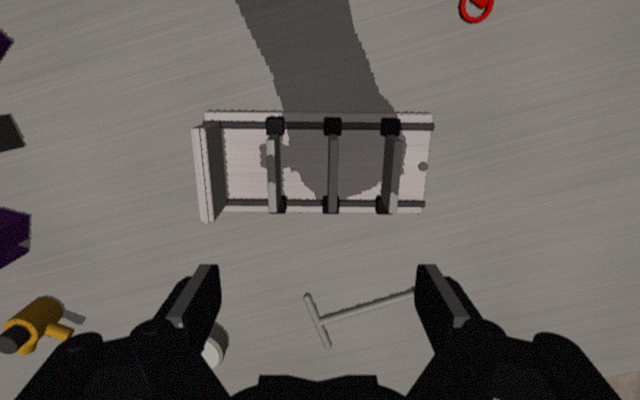

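Run:
```python
from h import *
x,y,p=0.4469,-0.2617,-0.02
hand.gripper_to(.05)
robot.move_to([x,y,.12],quat(p))
print(robot.move_l([x,y,.067],rate=.08,force_limit=12),state()['position'])
hand.gripper_to(0.0); s=state(); print(s['gripper_width'],s['grasp_force'],s['ft_force'])
robot.move_l([x,y,.16],rate=.15); s=state(); print(s['gripper_width'],s['grasp_force'],s['ft_force'])
robot.move_to([.52,.075,.24],quat(-.25))
s=state();d=snap('wrist'); cv2.imwrite('pics/w3.png',d['frame'])
import pickle; d.pop('read',None); pickle.dump((d['W'],d['fx'],d['fy'],d['cx'],d['cy'],d['frame'],s['position']),open('w3.pkl','wb'))
print(s['position'],s['time'],s['ft_force'])
```

```text
False [ 0.44719725 -0.26186183  0.06748342]
0.02337584860762495 59.17401194572449 [0.08285395 0.52543387 4.03743512]
0.023224261154884306 58.526408672332764 [-0.19276981 -0.4288679  -2.26439194]
[0.51984101 0.07425338 0.23934876] 8.525 [-0.83459379 -0.65112334 -2.51268096]
```

View pics/w3.png

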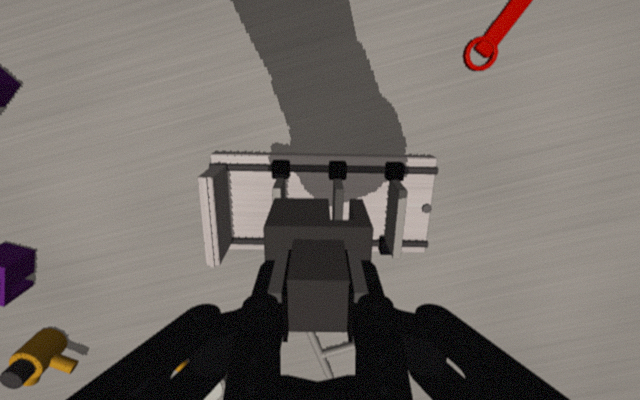

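```bash
cat > rackfit.py <<'E'
from h import *
def dt(img,mask=None):
    e=cv2.Canny(cv2.GaussianBlur(img,(3,3),0),30,80)
    if mask is not None: e[mask]=0
    return np.minimum(cv2.distanceTransform(255-e,cv2.DIST_L2,5),5),e
def rect(x0,x1,y0,y1,z,n=40):
    t=np.linspace(0,1,n)[:,None]; c=np.array([[x0,y0,z],[x1,y0,z],[x1,y1,z],[x0,y1,z]],float)/1000
    return np.vstack([c[i]+(c[(i+1)%4]-c[i])*t for i in range(4)])
def model(q):  # x,y(mm, of rack centre), psi, yc, d1,d2,d3 (mm)
    L=[rect(-55,55,-117.5,117.5,15,80),rect(-55,55,-117.5,117.5,0,80),rect(-45,45,q[3]-14,q[3],67)]
    L+=[rect(-35,35,d-4,d+4,65) for d in q[4:7]]
    return [place(l,q[0]/1e3,q[1]/1e3,q[2]) for l in L]
def cost(q,views):
    e=0
    for d,D in views:
        for l in model(q):
            uv=proj(d,l).astype(np.float32)
            v=cv2.remap(D,uv[:,:1],uv[:,1:],cv2.INTER_LINEAR,borderValue=5); e+=np.mean(v**2)
    return e/len(views)
def fitrack(views,q0):
    sc=np.array([4,4,.03,2,4,4,4]); best=None
    rng=np.random.default_rng(0)
    for k in range(12):
        s=q0+sc*rng.normal(size=7)*(k>0)*.8
        o=minimize(cost,s,args=(views,),method='Nelder-Mead',options=dict(initial_simplex=np.vstack([s]+[s+np.eye(7)[i]*sc for i in range(7)]),maxiter=1500,xatol=.01,fatol=1e-4))
        if best is None or o.fun<best.fun: best=o
    return best.x,best.fun
E
python3 - <<'E'
from rackfit import *
import pickle
W,fx,fy,cx,cy,fr,pos=pickle.load(open('w3.pkl','rb'))
d3=dict(W=W,fx=fx,fy=fy,cx=cx,cy=cy)
M=np.array([[-6.67460952e-04,-9.45924082e-01,-3.24387401e-01,8.30727689e-02],[9.99999653e-01,-7.92966316e-04,2.54711539e-04,3.42826939e-04],[-4.98166061e-04,-3.24387119e-01,9.45924283e-01,-1.21394228e-01],[0,0,0,1]])
T=np.eye(4); w,x,y,z=quat(-.26); T[:3,:3]=R.from_quat([x,y,z,w]).as_matrix(); T[:3,3]=[.5621,.0670,.2495]
d1=dict(d3,W=np.linalg.inv(T@M))
i1=cv2.imread('pics/w1.png')
mk3=np.zeros((400,640),bool); mk3[195:,262:376]=1; mk3[255:,:]=1
D1,e1=dt(i1); D3,e3=dt(fr,mk3)
q0=np.array([565,75,-.255,-103.5,-48,10,67.])
for nm,v in [('w1',[(d1,D1)]),('w3',[(d3,D3)]),('both',[(d1,D1),(d3,D3)])]:
    q,f=fitrack(v,q0); print(nm,np.round(q,4),f)
pickle.dump(q,open('rack.pkl','wb'))
out=[]
for im,d in [(i1,d1),(fr,d3)]:
    b=cv2.resize(im[90:270,180:450],None,fx=2.9,fy=2.9*.55*1.0,interpolation=cv2.INTER_CUBIC) if 0 else cv2.resize(im[95:265,180:450],(780,290),interpolation=cv2.INTER_CUBIC)
    for l in model(q):
        for u,v in proj(d,l): cv2.circle(b,(int((u-180+.5)*780/270),int((v-95+.5)*290/170)),1,(0,0,255),-1)
    out.append(b)
cv2.imwrite('pics/fit.png',np.vstack(out))
E
```

```text
w1 [ 5.63274e+02  6.39475e+01 -2.65800e-01 -9.61581e+01 -4.03715e+01
  1.81321e+01  7.59499e+01] 15.753918647766113
w3 [ 5.648752e+02  6.770120e+01 -2.650000e-01 -9.921150e+01 -4.305300e+01
  1.207520e+01  7.268100e+01] 63.34736633300781
both [ 5.641897e+02  6.584560e+01 -2.666000e-01 -9.786270e+01 -4.210140e+01
  1.609200e+01  7.443600e+01] 40.00239944458008
```

View pics/fit.png

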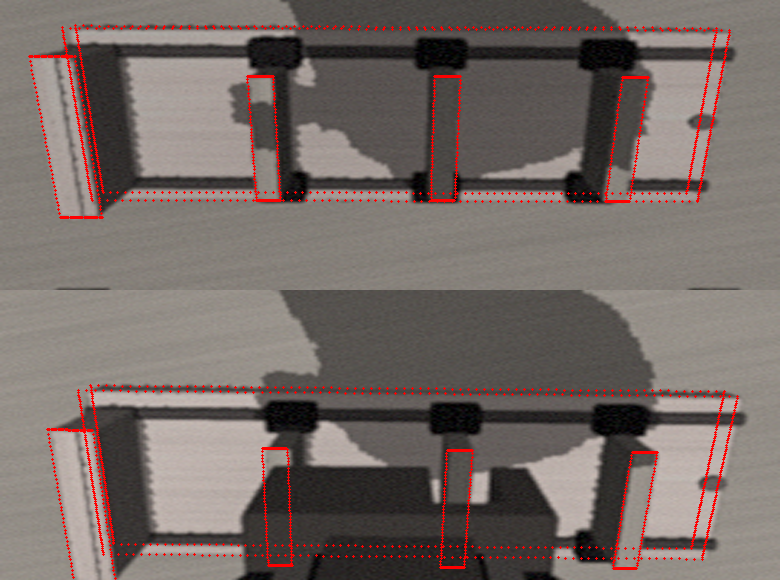

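Run:
```python
from rackfit import *
import pickle
W,fx,fy,cx,cy,fr,pos=pickle.load(open('w3.pkl','rb')); d=dict(W=W,fx=fx,fy=fy,cx=cx,cy=cy)
D,e=dt(fr)
t=np.linspace(0,1,60)[:,None]
def seg(a,b): return np.array(a,float)/1e3+(np.array(b,float)-np.array(a,float))/1e3*t
# -x face edges seen from -x side: bridge top edge, block/leg verticals, block bottom; grip near-face
L=[seg([-18,-26,42],[-18,26,42]),seg([-18,-26,0],[-18,-26,42]),seg([-18,26,0],[-18,26,42]),seg([-18,-26,0],[-18,6,0]),seg([-18,6,0],[-18,6,32]),seg([-18,18,0],[-18,18,32]),seg([-18,18,0],[-18,26,0]),seg([-12,-12,78],[-12,12,78]),seg([-12,-12,42],[-12,-12,78]),seg([-12,12,42],[-12,12,78])]
def c(q):
    o=0
    for l in L:
        uv=proj(d,place(l+q[:3]/1e3,pos[0],pos[1],-.25+q[3]/100,pos[2]-.0675)).astype(np.float32)
        o+=np.mean(cv2.remap(D,uv[:,:1],uv[:,1:],cv2.INTER_LINEAR)**2)
    return o
best=None
for s in np.random.default_rng(1).normal(size=(20,4))*2:
    o=minimize(c,s,method='Nelder-Mead',options=dict(maxiter=800,xatol=.01))
    if best is None or o.fun<best.fun: best=o
print('spacer offset in hand mm (x,y,z), yaw*100',best.x,best.fun)
q=best.x; b=cv2.resize(fr[180:340,240:400],(640,640),interpolation=cv2.INTER_CUBIC)
for l in L:
    for u,v in proj(d,place(l+q[:3]/1e3,pos[0],pos[1],-.25+q[3]/100,pos[2]-.0675)): cv2.circle(b,(int((u-239.5)*4),int((v-179.5)*4)),1,(0,0,255),-1)
cv2.imwrite('pics/sp.png',cv2.resize(b,(590,590)))
print(state()['ft_force'])
```

```text
spacer offset in hand mm (x,y,z), yaw*100 [ 1.5668441   0.21010697 -3.15966613 -0.70017791] 51.44063949584961
[ 1.54235393e-03  4.57461569e-01 -2.08577785e+00]
```

View pics/sp.png

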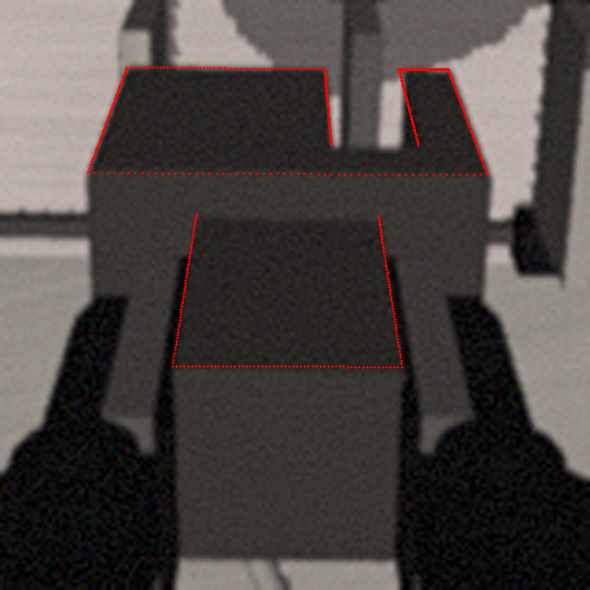

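Spacer is in hand and centred (slot and block edges match the overlay), and the divider and cheek top edges match as well. Next is a hover over divider 1 and a check before straddling.

```bash
cat >> rackfit.py <<'E'
import pickle
PSI=-.262
def xy(s):
    q=pickle.load(open('rack.pkl','rb')); return np.array([q[0]-np.sin(q[2])*s,q[1]+np.cos(q[2])*s])/1e3
def row(p):
    q=pickle.load(open('rack.pkl','rb')); v=np.array(p[:2])*1e3-q[:2]; return v@[-np.sin(q[2]),np.cos(q[2])]
E
python3 - <<'E'
from rackfit import *
q=pickle.load(open('rack.pkl','rb')); s0=q[4]-12
p=xy(s0); robot.move_to([*p,.17],quat(PSI)); robot.move_l([*p,.139],rate=.08)
robot.dwell(.2); s=state(); d=snap('wrist'); f=d['frame']
print(s['position'],row(s['position']),s0,s['ft_force'],s['time'])
b=cv2.resize(f[150:330,200:440],(800,600),interpolation=cv2.INTER_CUBIC); k=800/240
for l in model(q)[2:]:
    for u,v in proj(d,l): cv2.circle(b,(int((u-199.5)*k),int((v-149.5)*k)),1,(0,0,255),-1)
cv2.imwrite('pics/hov.png',b)
E
```

```text
[0.55030255 0.01377894 0.1396786 ] -53.88587799891845 -54.10136980124409 [ 0.24588489 -0.14689467 -1.37427893] 9.7833
```

View pics/hov.png

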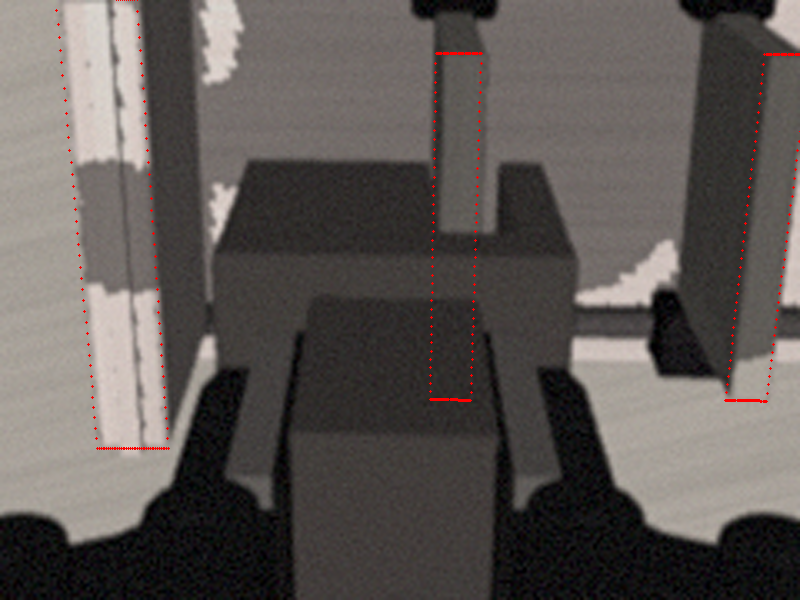

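The slot (columns about 434–498) is centred on the divider's top edge (about 438–486), within 0.5 mm. I'll lower it and set divider 1.

```bash
cat >> rackfit.py <<'E'
def setdiv(s0,travel,z=.1015,flim=9,rate=.015):
    psi=pickle.load(open('rack.pkl','rb'))[2]; n=np.array([-np.sin(psi),np.cos(psi)])
    p=xy(s0); hit=robot.move_l([*p,z],rate=.04,force_limit=6); s=state()
    print('down',hit,s['position'],s['ft_force'],s['moment'])
    if hit:
        if s['position'][2]>.110: print('blocked!'); return
        z=s['position'][2]+.0015; robot.move_l([*p,z],rate=.03)
    f0=np.array(state()['ft_force'][:2])@n
    hit=robot.move_l([*xy(s0-travel),z],rate=rate,force_limit=flim); s=state()
    print('push',hit,row(s['position'])-s0,(np.array(s['ft_force'][:2])@n)-f0)
    for i in range(3):
        robot.dwell(.15); s=state(); print(row(s['position'])-s0,(np.array(s['ft_force'][:2])@n)-f0,s['ft_force'][2])
    return z
E
python3 - <<'E'
from rackfit import *
q=pickle.load(open('rack.pkl','rb')); s0=q[4]-12
setdiv(s0,22)
print(state()['time'],state()['gripper_width'])
E
```

```text
down False [0.55014303 0.01367024 0.10182368] [ 0.08303752 -0.1548192  -1.53263873] [ 0.0241986  -0.02373289 -0.01454189]
push True -17.774328456900733 1.0963937861616644
-17.772866597895884 2.1882447192489027 0.31428785587675395
-17.776193610556476 1.749290055796702 1.147295074877221
-17.78321266313999 1.248692061192525 0.34293474194893303
12.5583 0.02331526625025443
```

Travel of 17.8 mm matches the predicted butt contact, but the arm relaxed after stopping. I'll creep forward until 8–9 N is held.

```bash
cat >> rackfit.py <<'E'
def press(f0,target=8.5,step=.0003,n_max=15,hold=.6):
    psi=pickle.load(open('rack.pkl','rb'))[2]; n=np.array([-np.sin(psi),np.cos(psi)])
    F=lambda:np.mean([(robot.dwell(.02),np.array(state()['ft_force'][:2])@n)[1] for _ in range(4)])-f0
    c=np.array(state()['position'])
    for i in range(n_max):
        f=F(); print(round(f,1),round(row(state()['position']),2),end='; ')
        if f>=target: break
        c[:2]-=n*step*(1 if f<6 else .5); robot.move_l(list(c),rate=.01)
    t=state()['time']; fs=[]
    while state()['time']-t<hold: fs.append(F())
    print('\nhold',np.round(fs,1),'row',row(state()['position']),'t',state()['time'])
E
python3 - <<'E'
from rackfit import *
psi=pickle.load(open('rack.pkl','rb'))[2]; n=np.array([-np.sin(psi),np.cos(psi)])
press(np.array([.083,-.155])@n)
E
```

```text
1.7 -71.88; 3.2 -71.93; 5.2 -71.96; 5.9 -72.01; 6.9 -72.07; 7.9 -72.08; 7.9 -72.08; 8.6 -72.11; 
hold [8.5 8.1 8.3 8.7 8.5 8.9 8.7 8.3 8.5] row -72.11567474981373 t 15.4417
```

```bash
cat > d2.py <<'E'
import sys
from rackfit import *
def lift():
    psi=pickle.load(open('rack.pkl','rb'))[2]; n=np.array([-np.sin(psi),np.cos(psi)])
    c=np.array(state()['position']); c[:2]+=n*.0022; robot.move_l(list(c),rate=.02); print('clear',state()['ft_force'])
    c[2]=.15; robot.move_l(list(c),rate=.08)
def nxt(s0,contact):
    psi=pickle.load(open('rack.pkl','rb'))[2]; n=np.array([-np.sin(psi),np.cos(psi)])
    robot.move_l([*xy(s0),.15],rate=.1); robot.dwell(.1)
    hit=robot.move_l([*xy(s0),.1018],rate=.05,force_limit=6); s=state(); print('down',hit,s['position'],s['ft_force'])
    if hit: sys.exit('blocked')
    robot.dwell(.1); f0=np.array(state()['ft_force'][:2])@n
    h=robot.move_l([*xy(contact+1.5),.1018],rate=.018,force_limit=12); print('slide',h,row(state()['position']),np.array(state()['ft_force'][:2])@n-f0)
    h=robot.move_l([*xy(contact-3),.1018],rate=.006,force_limit=3.5); print('touch',h,row(state()['position']),np.array(state()['ft_force'][:2])@n-f0)
    return f0
E
python3 - <<'E'
from d2 import *
lift(); q=pickle.load(open('rack.pkl','rb'))
f0=nxt(q[5]-12,-28.0); print(f0,state()['time'])
E
```

```text
clear [-0.30218193 -1.73291737  2.43338314]
down False [0.56553691 0.06985959 0.10219687] [-0.23411567 -0.34125494 -0.9347188 ]
slide False -25.167681696439868 5.921969011860127
touch True -28.05274387603783 1.6320895818825054
0.04847683784633286 21.2167
```

Run:
```python
from d2 import *
press(.05)
lift(); q=pickle.load(open('rack.pkl','rb'))
f0=nxt(q[6]-12,15.95); print(f0,state()['time'])
```

```text
1.8 -28.05; 3.1 -28.1; 5.0 -28.15; 5.7 -28.22; 7.1 -28.22; 7.8 -28.27; 8.3 -28.26; 8.2 -28.28; 8.6 -28.32; 
hold [9.  8.8 9.  8.8 8.9 8.9 9.1 9.3 8.9 8.9] row -28.322033167512597 t 24.4833
clear [-0.7102964   0.31932669 -0.67897728]
down False [0.58088258 0.12613851 0.10219031] [ 0.20981623  0.14275177 -0.40379609]
slide False 18.79146340061054 5.523186132462537
touch True 15.805589423224388 0.345011047836166
0.5148701005072075 31.2083
```

Run:
```python
from d2 import *
press(.3)
lift()
c=state()['position']; robot.move_l([c[0],c[1],.19],rate=.15)
robot.move_to([.43,-.10,.13],quat(-.1)); 
robot.move_l([.43,-.10,.085],rate=.1); robot.dwell(.1)
h=robot.move_l([.43,-.10,.060],rate=.02,force_limit=4); s=state(); print('place',h,s['position'],s['ft_force'],s['time'])
```

```text
2.0 15.83; 2.9 15.78; 4.6 15.71; 5.5 15.66; 6.6 15.63; 6.9 15.62; 7.7 15.61; 8.7 15.55; 
hold [8.3 7.7 8.4 8.1 8.6 8.2 8.4 8.2 8.4] row 15.57677437757955 t 34.0917
clear [ 0.5789657   0.30329742 -2.09664801]
place True [ 0.42996532 -0.09995745  0.06773765] [-0.74618295  0.66961811  4.47930268] 38.0917
```

Run:
```python
from rackfit import *
hand.gripper_to(.045); robot.dwell(.2)
robot.move_l([.43,-.10,.16],rate=.1)
q=pickle.load(open('rack.pkl','rb'))
robot.move_to([.5622,.0676,.25],quat(-.26)); robot.dwell(.1)
d=snap('wrist'); D,e=dt(d['frame'])
q0=q.copy(); q0[4:]=q[3]+np.array([40,84,128]); r,f=fitrack([(d,D)],q0); print(np.round(r,3),f,'gaps-to-cheek',r[4:]-r[3])
robot.move_to([.43,-.02,.35],quat(-.1)); robot.dwell(.1)
t=snap('top'); b=t['frame'][130:310,200:460]
a=cv2.resize(d['frame'][95:235,170:450],(780,300),interpolation=cv2.INTER_CUBIC); w=snap('wrist')['frame']
cv2.imwrite('pics/end.png',np.vstack([a,np.hstack([cv2.resize(b,(390,290)),cv2.resize(w,(390,290))])]))
print(state()['time'])
```

```text
[ 5.64117e+02  6.51710e+01 -2.70000e-01 -9.64750e+01 -5.70770e+01
 -1.27920e+01  2.56910e+01] 18.701730728149414 gaps-to-cheek [ 39.39780213  83.68319426 122.16606475]
41.7667
```

View pics/end.png

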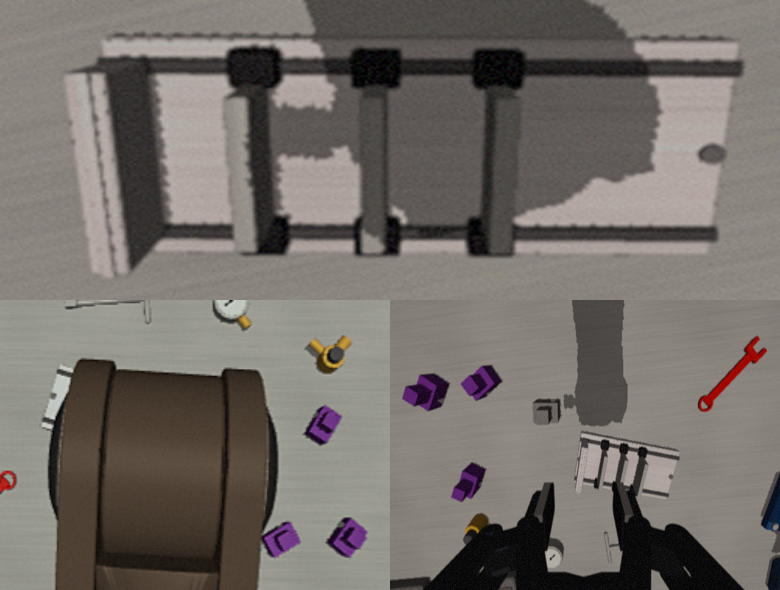

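The dividers are evenly spaced: top edges at about columns 238, 373 and 506 (135 and 133 px apart, roughly 44 mm). The fit's 122 mm for divider 3 is a lock onto its side-face edge. The spacer stands upright and free of the rack, and the bystanders look unmoved.

```bash
python3 -c "
from bench import robot
print(robot.close_job())"
```

```text
the job is handed in; nothing more can be done
None
```

The job is handed in: all three dividers were set in order with 8–9 N held for at least 0.6 s, the gaps look equal in the last picture, and the spacer stands upright and released on the plate, off the rack; arm time was about 42 s.

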